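# Pack the heat sinks and close the parts case

### The arm

A 7-joint arm with a two-finger parallel gripper is mounted at the origin on the work surface. World frame = base frame: x ahead of the robot, y to its left, z up, the work surface at z = 0. Lengths are in m, angles in rad, forces in N, time in s.
With the tool pointing down it reaches from about 0.425 to 0.825 m from the base axis. Payload 3.6 kg.
Tool frame: the origin (TCP) lies midway between the tips of the shut fingers; the grasp point (between the pads) lies 19 mm behind it; z points along the fingers, y is the line along which they close (so a half turn about z gives the same grasp; the last joint's range is limited). The gripper opens to 85 mm and grips with 20 to 120 N. Pads are 22 mm wide; open, the fingers measure 114 mm over their backs; the gripper's body (76 mm by 85 mm) begins 54 mm behind the grasp point. The pads swing forward as they close: fully open they stand 13 mm farther back than shut.
Start: joints at [1.292, 0.615, -0.013, 1.423, 0.008, 1.103, -0.04], TCP at [0.163, -0.629, 0.197] pointing down, gripper open.
Joint ranges: [-3.12, 3.12], [-0.3, 2.06], [-1.34, 1.32], [0.26, 2.42], [-1.36, 4.5], [0.01, 1.98], [-2.84, 2.84]. Speed limits (rad/s): [2.79, 2.79, 3.14, 3.14, 3.14, 3.14, 3.14].

### API

Orientations are given as [roll, pitch, yaw] about the fixed x, y, z axes, in that order (R = Rz(yaw) Ry(pitch) Rx(roll)).
In Python, from bench import monitor, cams, ticket gives the robot as it stands.
- The arm moves only by the tool carry_out, never from a script. Its argument "moves" is a list of rows, each an object with "offset": the shift along the tool's x, y, z in m, a list of three; "delta_rot": the turn, a rotation vector about the tool's x, y, z in rad, a list of three; "grip": the finger opening in m, from 0 to 0.0854. A call has exactly 8 rows; each row is the pose to reach, as a shift and turn from the pose commanded when the call began, along the tool's axes at that moment; what a row does not reach only later rows make up. A row lasts 1/8 s, in which the tool goes at most 62.5 mm and 10.7 degrees, less where a joint would pass 70% of its speed; a pose out of reach is approached as far as the arm can. A call with a gripper value outside its range is refused whole. The fingers move at their own pace and stop on an object; "grip_force" is the grip in N (left out, the last holds). Time passes only in rows, so rows that repeat a pose let the fingers close, or fill a call up. It gives the time, the measured TCP pose, the force, the opening and the grip force at its end, in the units of the state.
- monitor.read_state(): the state, without advancing time (a new reading comes with each control period).
- cams.capture(name): name is "side" or "top" or "wrist"; returns the picture (480x640x3 uint8, blue, green, red); there is no depth.
- cams.calibration(name): a dict with "fx", "fy", "cx", "cy" (pixels), "R" (3x3) and "t" (3): a world point X has camera coordinates R X + t; the wrist camera has in their place "hand_eye" (4x4, takes a point from camera to tool coordinates, whose origin is the TCP and whose axes are the flange's). Camera axes: x right, y down, z forward; pixel columns grow to the right and rows downward; lengths in m; the calibration is good to about 2 mm. A picture is of the moment at which its call begins: read the wrist's pose just before it. calibration takes no time and is no camera call.
- ticket.finish_job(): hands the job in; it is judged then, once.
The state is a dict: "t": time; "joint_positions": joint angles; "qd": joint speeds; "joint_efforts": joint torques, N m; "position": TCP position; "eef_rot": TCP orientation; "ft_force": force on the tool from outside, world axes, zero at the start; "torque": the same for the moment, N m; "grip_width": finger opening in m; "finger_force": force on a finger pad.
Only numpy, scipy, OpenCV 4.12 (cv2) and the standard library are available. Lean on these libraries where they do the work, as an engineer would, in place of code of your own. Each camera call takes 0.05 s, during which the arm holds its last target. There are 200 camera calls.

### The job

Pack the three loose finned aluminium heat sinks into the open black parts case, each upright at the bottom of the well of its own shape (square in square, oblong in oblong, round in round). Then close the case with its loose white cover, the cover's one cut-off corner over the case's cut-off corner and its skirt fully down on the flange all round. Leave the small fan and the solid-state drive lying where they are.

Things in the scene. Friction and masses are not known exactly. Their poses are not given: they have to be found in the camera images.
- sink_square: Loose finned aluminium heat sink, bare metal, 36 x 36 mm square seen from above, straight parallel fins. Stands upright on the bench, fins up; all heat sinks are 28 mm tall. Origin: centre of its underside; z up, x along the fins, y across them.
- sink_oblong: Loose finned aluminium heat sink, bare metal, 46 x 20 mm oblong seen from above, straight fins along its length. Stands upright on the bench, fins up; all heat sinks are 28 mm tall. Origin: centre of its underside; z up, x along its 46 mm length, y across its 20 mm width.
- sink_round: Loose finned aluminium heat sink, bare metal, 36 mm diameter round seen from above, radial fins like a star. Stands upright on the bench, fins up; all heat sinks are 28 mm tall. Origin: centre of its underside; z up.
- well_square: White insert 66 x 56 x 9 mm, fixed in the parts case, with a square well of 46 x 46 mm, 7 mm deep with a dark floor, at its centre. Origin: centre of its underside; well floor at z = 2 mm, top at z = 9 mm; axes parallel to the case's, x along the case's length. The three inserts stand side by side along the case, 67 mm apart, in any order.
- well_oblong: White insert 66 x 56 x 9 mm, fixed in the parts case, with an oblong well of 56 mm (along x, the case's length) x 30 mm (along y), 7 mm deep with a dark floor, at its centre. Origin: centre of its underside; well floor at z = 2 mm, top at z = 9 mm; axes parallel to the case's, x along the case's length. The three inserts stand side by side along the case, 67 mm apart, in any order.
- well_round: White insert 66 x 56 x 9 mm, fixed in the parts case, with a round well of 46 mm diameter, 7 mm deep with a dark floor, at its centre. Origin: centre of its underside; well floor at z = 2 mm, top at z = 9 mm; axes parallel to the case's, x along the case's length. The three inserts stand side by side along the case, 67 mm apart, in any order.
- case: Open black case with the three inserts, fixed on the bench. Flange (foot plate) 250 x 82 mm, its top at z = 6 mm; on it a wall 3 mm thick, 236 x 68 mm outside, rim at z = 16 mm. Its corner at +x +y is cut off at 45 degrees (20 mm off each side), the others are square. Origin: centre of its underside (of the uncut rectangle), x along its length, z up.
- cover: Loose white lid shell 247 x 79 x 39 mm, 3 mm thick, open below; +x +y corner cut off like the case's. Skirt slips over the case wall with 2.5 mm play a side onto the flange; not if turned end for end. Black grip rib on top centre: 70 mm along x, 14 wide, z = 39 to 61 mm. Origin: centre of lower edge, x along length, z up; starts skirt down; closed: 6 mm above the case's origin, axes agreeing.
- fan: Loose small square black fan with grey blades, 40 x 40 x 20 mm, lying flat. Not to be moved. Origin: centre of its underside, x and y along its sides.
- ssd: Loose solid-state drive, a flat green circuit card 60 x 22 x 4 mm with black chips, lying flat. Not to be moved. Origin: centre of its underside, x along its length. (A shallow steel screw dish of 52 mm diameter, 16 mm high, fixed to the bench, stands among these parts too.)
Mind the look-alikes: they are no part of the job. Leave any brown or purple look-alike of the sink_round alone.

How it is judged:
On the way:
1. all three heat sinks stand in their own wells (horizontal distance between sink_square and well_square below 0.01 m and z of sink_square in the frame of well_square between -0.001 and 0.0045 m and angle between each of sink_square, sink_oblong, sink_round's own z axis and vertical below 0.1 rad and linear speed of each of sink_square, sink_oblong, sink_round below 0.02 m/s and horizontal distance between sink_oblong and well_oblong below 0.01 m and z of sink_oblong in the frame of well_oblong between -0.001 and 0.0045 m and horizontal distance between sink_round and well_round below 0.01 m and z of sink_round in the frame of well_round between -0.001 and 0.0045 m), for 0.2 s.
At the end, for the whole second after the job is handed in: Each heat sink rests on the floor of its own well (centres within 10 mm, underside within 2.5 mm of the floor, upright within 0.1 rad); the cover rests on the case's flange, cut-off corners together (centres within 7 mm, height within 3 mm, level within 0.04 rad, aligned within 0.1 rad) (all of step 1 and horizontal distance between cover and case below 0.007 m and z of cover in the frame of case between 0.003 and 0.009 m and angle between cover's own z axis and vertical below 0.04 rad and angle between the x axis of cover and the x axis of case, either way round below 0.1 rad and linear speed of cover below 0.02 m/s); the robot touches nothing.
It fails at once if the small fan is moved more than 15 mm (distance of fan from where it was at the start of the episode above 0.015 m).
It fails at once if the solid-state drive is moved more than 15 mm (distance of ssd from where it was at the start of the episode above 0.015 m).
It also fails if it takes over 120 s, if anything falls off the work surface, if the arm or the gripper's body presses on something with over 40 N, if the wrist force passes 120 N, or if a joint passes its speed limit or range.

## Working session

There is one attempt and no reset: what is moved stays moved. The work goes in short steps, Python scripts to look and compute and a tool call to move; the robot and the scene stay as the last step left them, time stands still between calls to the robot, and variables do not carry over. Pictures are saved under pics/ and viewed, at most 14 in all, crops included, and the job is handed in when it is done.

Besides the shell and the picture viewer there is one more tool, called as name(argument=value, ...), one argument or row to a line, values as JSON. carry_out: Moves the arm, as the interface text tells. Its arguments: {"type":"object","properties":{"moves":{"type":"array"},"grip_force":{"type":"number"}},"required":["moves"]}

```bash
mkdir -p pics; ls; cat > h.py <<'E'
import numpy as np,cv2
from bench import monitor,cams,ticket
from scipy.spatial.transform import Rotation as Ro
def cam(n,st=None):
    c=cams.calibration(n)
    K=np.array([[c['fx'],0,c['cx']],[0,c['fy'],c['cy']],[0,0,1.]])
    if 'R' in c and n!='wrist': return K,np.array(c['R']),np.array(c['t'])
    H=np.array(c['hand_eye']);Rt=Ro.from_euler('xyz',st['eef_rot']).as_matrix()
    Rc=Rt@H[:3,:3];o=Rt@H[:3,3]+np.array(st['position'])
    return K,Rc.T,-Rc.T@o
def ray(C,uv,z):
    K,R,t=C;uv=np.atleast_2d(uv).astype(float)
    d=(R.T@np.linalg.inv(K)@np.c_[uv,np.ones(len(uv))].T).T;o=-R.T@t
    return o+d*((z-o[2])/d[:,2])[:,None]
def proj(C,X):
    K,R,t=C;p=(K@(R@np.atleast_2d(X).T+t[:,None])).T;return p[:,:2]/p[:,2:]
E
python3 - <<'E'
from h import *
s=monitor.read_state();print(s)
for n in('top','side','wrist'):
    cv2.imwrite(f'pics/{n}0.png',cams.capture(n));c=cams.calibration(n);print(n,c)
E
```

```text
pics
{'t': 0.0, 'joint_positions': array([ 1.29152122,  0.61592601, -0.01262112,  1.42491445,  0.00810838,
        1.10333851, -0.04039097]), 'qd': array([-0.00147103, -0.00145101,  0.00089368, -0.00014423,  0.00036924,
        0.00014724,  0.00121219]), 'joint_efforts': array([ 1.11573424e-04, -4.69214666e+01,  2.58901482e-01, -1.71033239e+01,
        9.89062653e-03,  9.56782547e-03, -8.74071759e-06]), 'position': array([ 0.16235796, -0.62852885,  0.19582864]), 'eef_rot': array([-3.13905695e+00,  4.03306345e-05,  2.52858487e-01]), 'ft_force': array([ 0.45963426, -0.14949058, -0.13533928]), 'torque': array([-0.03254412,  0.00257276,  0.02172497]), 'finger_force': 0.0, 'grip_width': 0.08552170024458368}
top {'fx': 551.8527700777827, 'fy': 551.8527700777827, 'cx': 325.4111277047933, 'cy': 239.3961517469721, 'R': array([[ 0.00968297, -0.99993553, -0.00593017],
       [-0.99584513, -0.00910601, -0.0906066 ],
       [ 0.09054676,  0.00678287, -0.99586911]]), 't': array([-0.00690328,  0.52941159,  1.20394875])}
side {'fx': 556.560411619151, 'fy': 556.560411619151, 'cx': 327.8973164235638, 'cy': 234.73133524629444, 'R': array([[-0.91704053, -0.39854972,  0.01395628],
       [-0.28828945,  0.63834482, -0.7137262 ],
       [ 0.27554646, -0.6585393 , -0.70028576]]), 't': array([0.46208967, 0.19523512, 0.89132335])}
wrist {'fx': 391.06735706700914, 'fy': 391.06735706700914, 'cx': 320.83816487376754, 'cy': 242.61511291242792, 'hand_eye': array([[ 1.73926657e-04, -9.53050058e-01, -3.02812742e-01,
         7.79947471e-02],
       [ 9.99999944e-01,  2.51834452e-04, -2.18234514e-04,
         1.05337677e-04],
       [ 2.84247097e-04, -3.02812687e-01,  9.53050049e-01,
        -1.76696303e-01],
       [ 0.00000000e+00,  0.00000000e+00,  0.00000000e+00,
         1.00000000e+00]])}
```

View pics/top0.png

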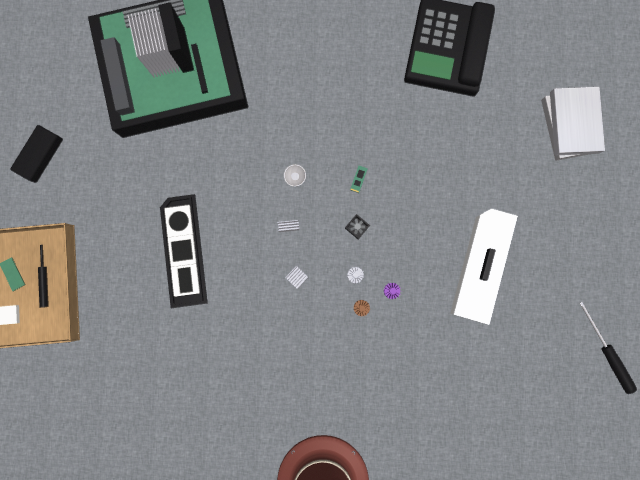

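View pics/side0.png

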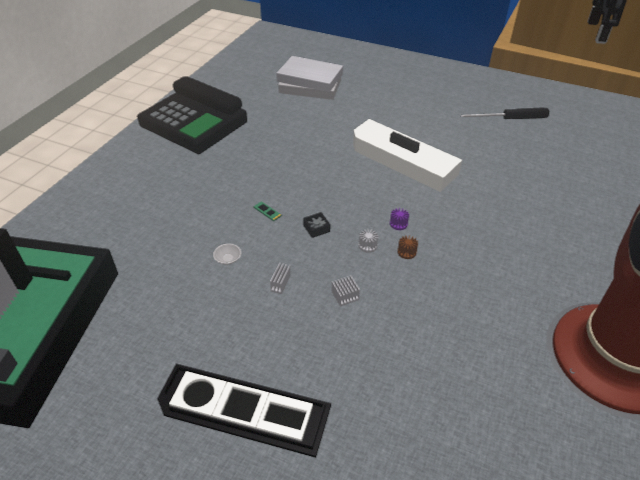

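Top view: the silver round sink is at (355,274). Its look-alikes are purple (392,291) and brown (361,308), and the dish at (294,175) is also round. The square sink is at (296,277), the oblong at (288,226), and the fan at (357,226) is square like the square sink. The wells are round (178,220), square (181,250) and oblong (185,280). The cover's cut corner is at (485,212) and the case's is at the upper left, (165,203). Side view: the gripper is at (605,20).

```bash
python3 - <<'E'
from h import *
im=cv2.imread('pics/top0.png');C=cam('top');S=cam('side')
print('tcp px',proj(C,[.163,-.629,.197]),proj(S,[.163,-.629,.197]))
for n,uv,z in [('round',(355,274),.028),('sq',(296,277),.028),('ob',(288,226),.028),('fan',(357,226),.02),('wr',(178,220),.009),('ws',(181,250),.009),('wo',(185,280),.009),('cov',(487,264),.061),('sdr',(620,370),0)]:
    p=ray(C,uv,z)[0];print(n,p.round(3),np.hypot(*p[:2]).round(3),proj(S,p).round(0))
w=cv2.imread('pics/wrist0.png')
a=cv2.resize(im[200:330,240:420],None,fx=4,fy=4,interpolation=cv2.INTER_CUBIC)
b=cv2.resize(im[190:320,140:220],None,fx=4,fy=4,interpolation=cv2.INTER_CUBIC)[:, :]
h=np.zeros((520,800,3),np.uint8);a=cv2.resize(a,(480,347));h[:347,:480]=a;h[:520,480:800]=b;
cv2.imwrite('pics/crop1.png',h)
E
```

```text
tcp px [[662.76242506 431.7737811 ]] [[587.72410401  53.93377448]]
round [ 0.453 -0.068  0.028] 0.458 [[367. 235.]]
sq [0.445 0.062 0.028] 0.45 [[345. 285.]]
ob [0.558 0.082 0.028] 0.564 [[281. 273.]]
fan [ 0.561 -0.072  0.02 ] 0.565 [[316. 221.]]
wr [0.572 0.332 0.009] 0.661 [[196. 394.]]
ws [0.504 0.323 0.009] 0.599 [[240. 406.]]
wo [0.437 0.312 0.009] 0.537 [[284. 417.]]
cov [ 0.476 -0.349  0.061] 0.591 [[404. 139.]]
sdr [ 0.247 -0.657  0.   ] 0.702 [[527. 117.]]
```

View pics/crop1.png

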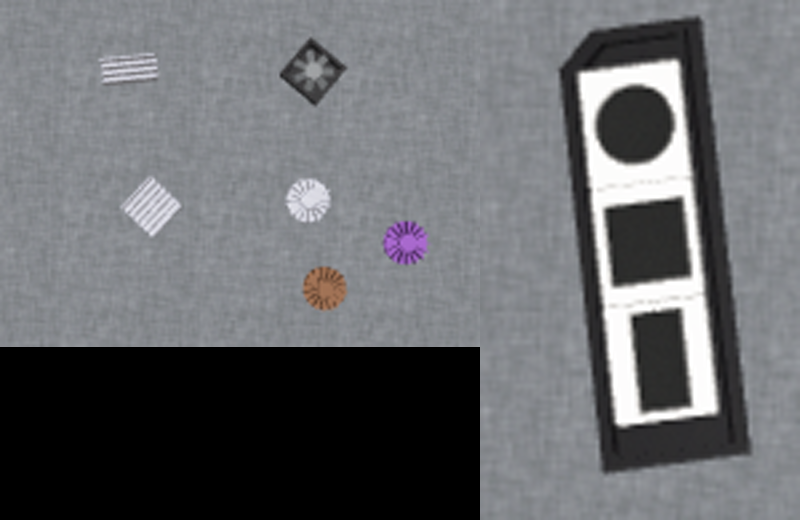

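The crop confirms it. The silver round sink (main picture 355,274) stands apart from brown and purple, and the wells run round, square, oblong from the case's +x end, with the cut corner at +x+y. Next I'll measure centres and yaws.

```bash
cat >> h.py <<'E'
def rect(C,cnt,z):
    p=ray(C,cnt.reshape(-1,2),z)[:,:2]
    (c,(a,b),th)=cv2.minAreaRect((p*1000).astype(np.float32))
    if a<b:a,b,th=b,a,th+90
    return np.array(c)/1000,(a,b),(np.radians(th)+np.pi/2)%np.pi-np.pi/2
def blobs(m,lo=20):
    return [c for c in cv2.findContours(m.astype(np.uint8),cv2.RETR_EXTERNAL,cv2.CHAIN_APPROX_NONE)[0] if cv2.contourArea(c)>lo]
E
python3 - <<'E'
from h import *
im=cv2.imread('pics/top0.png');C=cam('top')
hsv=cv2.cvtColor(im,cv2.COLOR_BGR2HSV)
b=im.max(2)
def rep(n,m,z,x0,x1,y0,y1,k=3):
    mm=np.zeros_like(m,np.uint8);mm[y0:y1,x0:x1]=m[y0:y1,x0:x1]
    mm=cv2.morphologyEx(mm,cv2.MORPH_CLOSE,np.ones((k,k)))
    for c in blobs(mm):
        r=rect(C,c,z);print(n,r[0].round(4),np.round(r[1],1),'yaw',round(r[2],3),c.reshape(-1,2).mean(0).round(0))
br=(b>165)
rep('ob',br,.028,265,315,210,240,5);rep('sq',br,.028,275,320,255,300,5);rep('rd',br,.028,338,375,258,290,5)
rep('case',b<75,.006,150,215,185,315)
rep('inserts',b>200,.009,150,215,185,315)
rep('cover',(b>215),.039,440,530,200,335)
rep('rib',b<75,.061,440,530,200,335)
rep('wells',(b<75)&(cv2.erode(cv2.morphologyEx((b>200).astype(np.uint8),cv2.MORPH_CLOSE,np.ones((45,45))),np.ones((5,5)))>0),.009,150,215,185,315)
rep('fan',b<90,.02,335,380,205,250)
rep('col',hsv[...,1]>100,.028,340,420,260,330)
E
```

```text
ob [0.5608 0.0822] [46.6 20.7] yaw -1.471 [288. 225.]
sq [0.4458 0.0616] [37.4 35.8] yaw 0.8 [296. 276.]
rd [ 0.452  -0.0679] [35.3 33. ] yaw -1.561 [355. 275.]
case [0.5036 0.3204] [248.7  82.5] yaw 0.143 [183. 252.]
inserts [0.5038 0.3222] [199.9  56.2] yaw 0.143 [181. 250.]
cover [ 0.4763 -0.3527] [246.8  78.9] yaw -0.272 [486. 266.]
rib [ 0.4767 -0.349 ] [67.7 15.4] yaw -0.276 [487. 264.]
wells [0.4376 0.3127] [53.5 25.9] yaw 0.143 [185. 280.]
wells [0.504  0.3223] [43.1 41.9] yaw 0.142 [181. 250.]
wells [0.5707 0.3322] [40.9 38.8] yaw -1.562 [178. 221.]
fan [ 0.5597 -0.0717] [42.  39.1] yaw -0.698 [357. 226.]
col [ 0.3799 -0.0814] [32.6 32.3] yaw -0.781 [361. 307.]
col [ 0.4177 -0.1483] [33.  32.8] yaw -1.561 [392. 290.]
```

```bash
cat > go.py <<'E'
import sys
from h import *
# usage: go.py x y z yaw [x y z yaw ...] -> offsets from present pose in tool axes
s=monitor.read_state();R=Ro.from_euler('xyz',s['eef_rot'])
a=np.array(sys.argv[1:],float).reshape(-1,4)
print('t',round(s['t'],2),'pos',s['position'].round(4),'rot',s['eef_rot'].round(3),'j7',s['joint_positions'][6].round(2),'w',round(s['grip_width'],4))
for x,y,z,w in a:
    rv=(R.inv()*Ro.from_euler('xyz',[np.pi,0,w])).as_rotvec()
    print('off',R.inv().apply(np.array([x,y,z])-s['position']).round(4).tolist(),'rot',rv.round(3).tolist())
E
python3 go.py .42 -.35 .19 1.0  .452 -.068 .15 1.714
```

```text
t 0.15 pos [ 0.1624 -0.6287  0.1961] rot [-3.14   0.     0.253] j7 -0.04 w 0.0853
off [0.3191, -0.2054, 0.0065] rot [-0.002, -0.001, -0.747]
off [0.4206, -0.4704, 0.047] rot [-0.002, -0.001, -1.461]
```

carry_out(
  moves=[
    {"offset": [0.053, -0.034, 0.0], "delta_rot": [0, 0, -0.12], "grip": 0.06},
    {"offset": [0.106, -0.068, 0.0], "delta_rot": [0, 0, -0.25], "grip": 0.06},
    {"offset": [0.16, -0.102, 0.0], "delta_rot": [0, 0, -0.37], "grip": 0.06},
    {"offset": [0.212, -0.136, 0.0], "delta_rot": [0, 0, -0.5], "grip": 0.06},
    {"offset": [0.265, -0.17, 0.0], "delta_rot": [0, 0, -0.62], "grip": 0.06},
    {"offset": [0.319, -0.205, 0.0], "delta_rot": [0, 0, -0.75], "grip": 0.06},
    {"offset": [0.34, -0.26, 0.0], "delta_rot": [0, 0, -0.9], "grip": 0.06},
    {"offset": [0.36, -0.315, 0.01], "delta_rot": [0, 0, -1.05], "grip": 0.06},
  ],
)

```text
t: 1.15
position: [0.4336, -0.232, 0.1873]
eef_rot: [3.14, -0.0, 1.309]
ft_force: [0.2, -1.1, -0.2]
grip_width: 0.0601
finger_force: 0.0
```

```bash
python3 go.py .452 -.068 .12 1.714
```

```text
t 1.15 pos [ 0.4336 -0.232   0.1873] rot [ 3.14  -0.     1.309] j7 0.0 w 0.0601
off [0.1631, -0.0248, 0.0673] rot [0.002, 0.0, -0.405]
```

carry_out(
  moves=[
    {"offset": [0.05, -0.008, 0.02], "delta_rot": [0, 0, -0.14], "grip": 0.06},
    {"offset": [0.1, -0.016, 0.04], "delta_rot": [0, 0, -0.28], "grip": 0.06},
    {"offset": [0.14, -0.022, 0.06], "delta_rot": [0, 0, -0.405], "grip": 0.06},
    {"offset": [0.163, -0.025, 0.067], "delta_rot": [0, 0, -0.405], "grip": 0.06},
    {"offset": [0.163, -0.025, 0.067], "delta_rot": [0, 0, -0.405], "grip": 0.06},
    {"offset": [0.163, -0.025, 0.067], "delta_rot": [0, 0, -0.405], "grip": 0.06},
    {"offset": [0.163, -0.025, 0.067], "delta_rot": [0, 0, -0.405], "grip": 0.06},
    {"offset": [0.163, -0.025, 0.067], "delta_rot": [0, 0, -0.405], "grip": 0.06},
  ],
)

```text
t: 2.15
position: [0.4514, -0.0716, 0.1203]
eef_rot: [3.141, 0.001, 1.706]
ft_force: [-0.1, -0.5, 0.6]
grip_width: 0.0603
finger_force: 0.0
```

```bash
python3 - <<'E'
from h import *
s=monitor.read_state();im=cams.capture('wrist');cv2.imwrite('pics/w1.png',im);C=cam('wrist',s)
print(s['position'],s['eef_rot'])
hs=cv2.cvtColor(im,cv2.COLOR_BGR2HSV)
m=((im.min(2)>150)).astype(np.uint8);m=cv2.morphologyEx(m,cv2.MORPH_CLOSE,np.ones((9,9)))
for c in blobs(m,300): print(rect(C,c,.028),c.reshape(-1,2).mean(0))
print('exp',proj(C,[[.452,-.068,.028]]))
E
python3 go.py .452 -.068 .01 1.714
```

```text
[ 0.45144604 -0.0715696   0.12027021] [3.14115458e+00 5.34759443e-04 1.70574611e+00]
(array([ 0.45163907, -0.06558736]), (38.95249557495117, 34.87540054321289), np.float64(-1.4162104282258867)) [321.79190751 224.58381503]
(array([0.55862671, 0.07370352]), (32.58980941772461, 26.017074584960938), np.float64(-1.4624505613377963)) [526.58585859  31.12121212]
(array([0.44616867, 0.06323898]), (38.27477264404297, 37.1291389465332), np.float64(-0.7437059770580943)) [340.66519824  26.23788546]
exp [[321.50504725 227.33671805]]
t 2.2 pos [ 0.4514 -0.0714  0.1202] rot [3.141 0.    1.706] j7 -0.07 w 0.0604
off [0.0033, 0.001, 0.1102] rot [0.0, 0.0, -0.008]
```

View pics/w1.png

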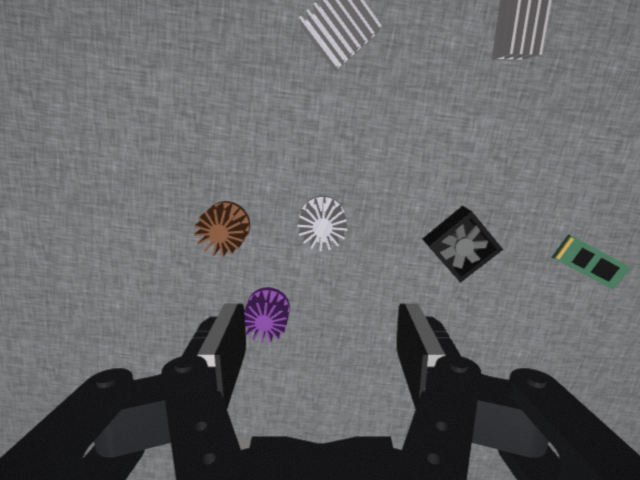

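The wrist view shows the silver round sink at (322,225), between brown (222,228) and the fan (462,243). That agrees with the top view. Descend and grip.

carry_out(
  grip_force=50,
  moves=[
    {"offset": [0.004, 0.001, 0.045], "delta_rot": [0, 0, -0.008], "grip": 0.06},
    {"offset": [0.004, 0.001, 0.09], "delta_rot": [0, 0, -0.008], "grip": 0.06},
    {"offset": [0.004, 0.001, 0.112], "delta_rot": [0, 0, -0.008], "grip": 0.06},
    {"offset": [0.004, 0.001, 0.112], "delta_rot": [0, 0, -0.008], "grip": 0.06},
    {"offset": [0.004, 0.001, 0.112], "delta_rot": [0, 0, -0.008], "grip": 0.03},
    {"offset": [0.004, 0.001, 0.112], "delta_rot": [0, 0, -0.008], "grip": 0.03},
    {"offset": [0.004, 0.001, 0.112], "delta_rot": [0, 0, -0.008], "grip": 0.03},
    {"offset": [0.004, 0.001, 0.112], "delta_rot": [0, 0, -0.008], "grip": 0.03},
  ],
)

```text
t: 3.2
position: [0.4521, -0.0665, 0.0085]
eef_rot: [3.141, 0.0, 1.716]
ft_force: [0.8, -0.5, -0.4]
grip_width: 0.0301
finger_force: 0.0
```

```bash
python3 go.py .5707 .3322 .10 1.714
```

```text
t 3.2 pos [ 0.4521 -0.0665  0.0085] rot [3.141 0.    1.716] j7 -0.22 w 0.0301
off [0.3774, 0.175, -0.0914] rot [0.001, 0.0, 0.002]
```

```bash
python3 - <<'E'
from h import *
a=cams.capture('side')[170:290,300:460];b=cams.capture('wrist')
cv2.imwrite('pics/c2.png',np.hstack([cv2.resize(a,(480,360),interpolation=cv2.INTER_CUBIC),cv2.resize(b[180:480,180:446],(320,360))]))
E
```

```text
(no output)
```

View pics/c2.png

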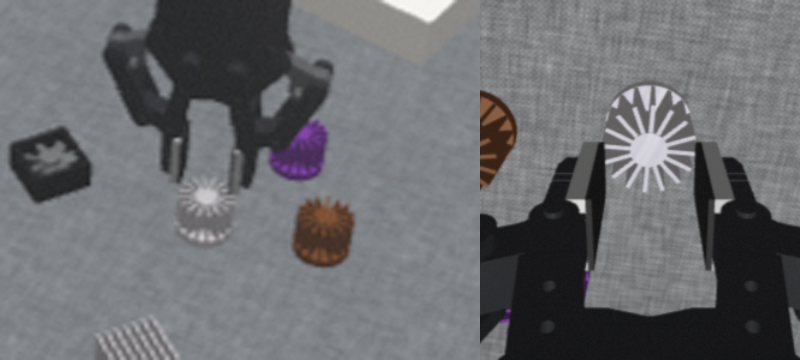

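The picture shows the closed fingertips (about (590..715,145) in the crop) above the sink's top at (650,150). The sink itself hasn't moved. The tips reach at least 20 mm less far than the TCP at this opening, so I'll open, go lower and close again.

carry_out(
  moves=[
    {"offset": [0, 0, 0], "delta_rot": [0, 0, 0], "grip": 0.06},
    {"offset": [0, 0, 0], "delta_rot": [0, 0, 0], "grip": 0.06},
    {"offset": [0, 0, 0.008], "delta_rot": [0, 0, 0], "grip": 0.06},
    {"offset": [0, 0, 0.016], "delta_rot": [0, 0, 0], "grip": 0.06},
    {"offset": [0, 0, 0.016], "delta_rot": [0, 0, 0], "grip": 0.03},
    {"offset": [0, 0, 0.016], "delta_rot": [0, 0, 0], "grip": 0.03},
    {"offset": [0, 0, 0.016], "delta_rot": [0, 0, 0], "grip": 0.03},
    {"offset": [0, 0, 0.016], "delta_rot": [0, 0, 0], "grip": 0.03},
  ],
)

```text
t: 4.3
position: [0.4537, -0.066, -0.0068]
eef_rot: [3.138, 0.0, 1.716]
ft_force: [-0.4, 0.0, 9.5]
grip_width: 0.0297
finger_force: 4.8
```

```bash
python3 - <<'E'
from h import *
s=monitor.read_state();print(s['position'],s['grip_width'],s['finger_force'],s['ft_force'])
a=cams.capture('side')[170:290,300:460];b=cams.capture('wrist')
cv2.imwrite('pics/c3.png',np.hstack([cv2.resize(a,(480,360),interpolation=cv2.INTER_CUBIC),cv2.resize(b[180:480,180:446],(320,360))]))
E
```

```text
[ 0.45366535 -0.06600509 -0.00676216] 0.029714384195018057 4.849475964074372 [-0.3782437   0.04602831  9.45527099]
```

View pics/c3.png

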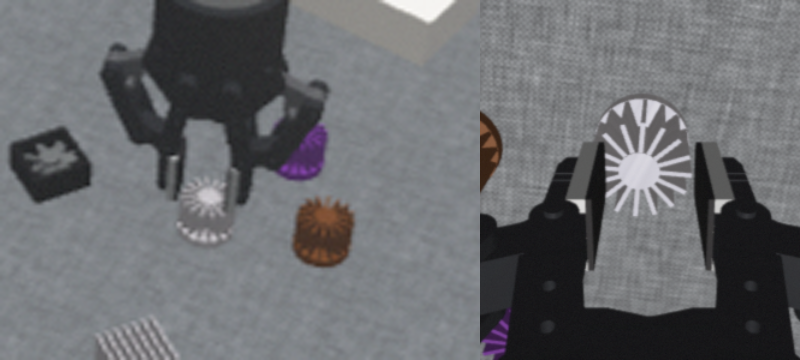

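The tips are pressing lightly (9.5 N) on the sink's top at z=28 mm with the TCP at -7 mm. So at this gap the tips stand about 35 mm behind the reported TCP. I'll open, then go down to TCP z ≈ -0.023.

carry_out(
  moves=[
    {"offset": [0, 0, -0.01], "delta_rot": [0, 0, 0], "grip": 0.064},
    {"offset": [0, 0, -0.01], "delta_rot": [0, 0, 0], "grip": 0.064},
    {"offset": [0, 0, -0.01], "delta_rot": [0, 0, 0], "grip": 0.064},
    {"offset": [0, 0, 0.004], "delta_rot": [0, 0, 0], "grip": 0.064},
    {"offset": [0, 0, 0.015], "delta_rot": [0, 0, 0], "grip": 0.064},
    {"offset": [0, 0, 0.015], "delta_rot": [0, 0, 0], "grip": 0.03},
    {"offset": [0, 0, 0.015], "delta_rot": [0, 0, 0], "grip": 0.03},
    {"offset": [0, 0, 0.015], "delta_rot": [0, 0, 0], "grip": 0.03},
  ],
)

```text
t: 5.4
position: [0.452, -0.0663, -0.0228]
eef_rot: [3.141, -0.0, 1.716]
ft_force: [-0.2, -0.5, -0.4]
grip_width: 0.0341
finger_force: 49.7
```

```bash
python3 go.py .453 -.067 .05 1.714 .5707 .3322 .06 1.714; python3 -c "
from h import *
s=monitor.read_state();print(s['finger_force'],s['ft_force'])"
```

```text
t 5.4 pos [ 0.452  -0.0663 -0.0228] rot [ 3.141 -0.     1.716] j7 -0.25 w 0.0341
off [-0.0008, 0.0009, -0.0728] rot [0.0, -0.0, 0.002]
off [0.3772, 0.1751, -0.0827] rot [0.0, -0.0, 0.002]
49.708423018455505 [-0.1728373  -0.53004834 -0.41237201]
```

Gripped: 34 mm opening, 50 N. Lift and carry.

carry_out(
  moves=[
    {"offset": [0, 0, -0.04], "delta_rot": [0, 0, 0], "grip": 0.03},
    {"offset": [0.02, 0.01, -0.08], "delta_rot": [0, 0, 0], "grip": 0.03},
    {"offset": [0.07, 0.033, -0.085], "delta_rot": [0, 0, 0], "grip": 0.03},
    {"offset": [0.125, 0.058, -0.085], "delta_rot": [0, 0, 0], "grip": 0.03},
    {"offset": [0.18, 0.084, -0.085], "delta_rot": [0, 0, 0], "grip": 0.03},
    {"offset": [0.235, 0.109, -0.085], "delta_rot": [0, 0, 0], "grip": 0.03},
    {"offset": [0.29, 0.135, -0.085], "delta_rot": [0, 0, 0], "grip": 0.03},
    {"offset": [0.34, 0.158, -0.085], "delta_rot": [0, 0, 0], "grip": 0.03},
  ],
)

```text
t: 6.4
position: [0.5593, 0.2951, 0.0623]
eef_rot: [3.141, -0.0, 1.716]
ft_force: [0.6, -0.6, -0.0]
grip_width: 0.034
finger_force: 50.0
```

```bash
python3 go.py  .5707 .3322 .03 1.714 .5707 .3322 -.0193 1.714
```

```text
t 6.4 pos [0.5593 0.2951 0.0623] rot [ 3.141 -0.     1.716] j7 -0.65 w 0.034
off [0.035, 0.0166, 0.0323] rot [0.0, -0.0, 0.002]
off [0.035, 0.0166, 0.0816] rot [0.0, -0.0, 0.002]
```

carry_out(
  moves=[
    {"offset": [0.035, 0.0165, 0.032], "delta_rot": [0, 0, 0], "grip": 0.03},
    {"offset": [0.035, 0.0165, 0.032], "delta_rot": [0, 0, 0], "grip": 0.03},
    {"offset": [0.035, 0.0165, 0.032], "delta_rot": [0, 0, 0], "grip": 0.03},
    {"offset": [0.035, 0.0165, 0.032], "delta_rot": [0, 0, 0], "grip": 0.03},
    {"offset": [0.035, 0.0165, 0.032], "delta_rot": [0, 0, 0], "grip": 0.03},
    {"offset": [0.035, 0.0165, 0.032], "delta_rot": [0, 0, 0], "grip": 0.03},
    {"offset": [0.035, 0.0165, 0.032], "delta_rot": [0, 0, 0], "grip": 0.03},
    {"offset": [0.035, 0.0165, 0.032], "delta_rot": [0, 0, 0], "grip": 0.03},
  ],
)

```text
t: 7.4
position: [0.5703, 0.3299, 0.0302]
eef_rot: [3.142, -0.0, 1.716]
ft_force: [0.5, 0.3, -1.3]
grip_width: 0.0343
finger_force: 50.0
```

```bash
python3 go.py .5707 .3322 -.0193 1.714; python3 - <<'E'
from h import *
s=monitor.read_state()
C=cam('wrist',s);b=cams.capture('wrist');a=cams.capture('side')
print(proj(C,[[.5707,.3322,.009],[.504,.3223,.009],[.4376,.3127,.009]]))
cv2.imwrite('pics/c4.png',np.hstack([cv2.resize(a[340:460,140:340],(400,240),interpolation=cv2.INTER_CUBIC),cv2.resize(b[:,:],(320,240))]))
E
```

```text
t 7.4 pos [0.5703 0.3299 0.0302] rot [ 3.142 -0.     1.716] j7 -0.69 w 0.0343
off [0.0022, 0.0007, 0.0495] rot [0.0, -0.0, 0.002]
[[321.14200629 264.52698532]
 [196.38777291 264.75247358]
 [ 72.26691251 264.53901686]]
```

View pics/c4.png

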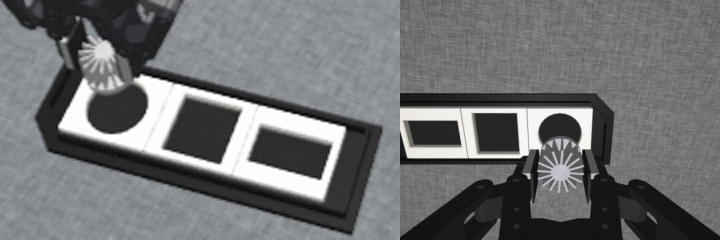

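The wrist view shows the square well at (497,132) and the oblong at (435,132), half scale. That's within 2 px of prediction. The sink is held above the round well, so lower and release.

carry_out(
  moves=[
    {"offset": [0.0022, 0.0007, 0.02], "delta_rot": [0, 0, 0], "grip": 0.03},
    {"offset": [0.0022, 0.0007, 0.04], "delta_rot": [0, 0, 0], "grip": 0.03},
    {"offset": [0.0022, 0.0007, 0.0495], "delta_rot": [0, 0, 0], "grip": 0.03},
    {"offset": [0.0022, 0.0007, 0.0495], "delta_rot": [0, 0, 0], "grip": 0.03},
    {"offset": [0.0022, 0.0007, 0.0495], "delta_rot": [0, 0, 0], "grip": 0.03},
    {"offset": [0.0022, 0.0007, 0.0495], "delta_rot": [0, 0, 0], "grip": 0.045},
    {"offset": [0.0022, 0.0007, 0.0495], "delta_rot": [0, 0, 0], "grip": 0.045},
    {"offset": [0.0022, 0.0007, 0.02], "delta_rot": [0, 0, 0], "grip": 0.045},
  ],
)

```text
t: 8.5
position: [0.5684, 0.3304, 0.0065]
eef_rot: [-3.135, 0.003, 1.716]
ft_force: [0.8, -0.2, 0.2]
grip_width: 0.045
finger_force: 0.0
```

```bash
python3 go.py .50 .20 .10 2.1 .4458 .0616 .06 2.371
```

```text
t 8.5 pos [0.5684 0.3304 0.0065] rot [-3.135e+00  3.000e-03  1.716e+00] j7 -0.7 w 0.045
off [-0.1194, -0.0871, -0.0925] rot [-0.008, 0.002, -0.384]
off [-0.2484, -0.1605, -0.0515] rot [-0.008, 0.001, -0.655]
```

carry_out(
  moves=[
    {"offset": [0, 0, -0.04], "delta_rot": [0, 0, 0], "grip": 0.064},
    {"offset": [-0.03, -0.02, -0.08], "delta_rot": [0, 0, -0.1], "grip": 0.064},
    {"offset": [-0.08, -0.05, -0.08], "delta_rot": [0, 0, -0.2], "grip": 0.064},
    {"offset": [-0.13, -0.083, -0.08], "delta_rot": [0, 0, -0.35], "grip": 0.064},
    {"offset": [-0.18, -0.116, -0.08], "delta_rot": [0, 0, -0.5], "grip": 0.064},
    {"offset": [-0.23, -0.149, -0.07], "delta_rot": [0, 0, -0.655], "grip": 0.064},
    {"offset": [-0.2484, -0.16, -0.06], "delta_rot": [0, 0, -0.655], "grip": 0.064},
    {"offset": [-0.2484, -0.16, -0.052], "delta_rot": [0, 0, -0.655], "grip": 0.064},
  ],
)

```text
t: 9.5
position: [0.4475, 0.0613, 0.0611]
eef_rot: [-3.14, -0.001, 2.367]
ft_force: [-0.4, 0.3, 0.4]
grip_width: 0.0643
finger_force: 0.0
```

```bash
python3 - <<'E'
from h import *
s=monitor.read_state();im=cams.capture('wrist');C=cam('wrist',s)
m=((im.min(2)>150)).astype(np.uint8);m=cv2.morphologyEx(m,cv2.MORPH_CLOSE,np.ones((9,9)));m[400:]=0
for c in blobs(m,500): print(rect(C,c,.028),c.reshape(-1,2).mean(0))
print('exp',proj(C,[[.4458,.0616,.028]]))
t=cams.capture('top');m=(t.max(2)>150)
mm=np.zeros_like(m,np.uint8);mm[205:238,165:193]=cv2.erode((t[205:238,165:193].max(2)>100).astype(np.uint8),np.ones((1,1)))
cv2.imwrite('pics/c5.png',np.hstack([cv2.resize(t[190:310,140:220],(400,600),interpolation=cv2.INTER_CUBIC)]))
E
python3 go.py .4458 .0616 -.0228 2.371
```

```text
(array([0.55941241, 0.09475122]), (22.97805404663086, 19.895523071289062), np.float64(-1.462743334287758)) [487.72727273 345.98347107]
(array([0.44364093, 0.06481966]), (41.22128677368164, 36.13553237915039), np.float64(-0.7393622281621206)) [319.97265625 250.84765625]
exp [[318.50006064 257.82541704]]
t 9.6 pos [0.4486 0.0645 0.0613] rot [ 3.141e+00 -1.000e-03  2.372e+00] j7 0.07 w 0.0641
off [-0.0001, -0.0041, 0.0841] rot [0.001, -0.001, 0.001]
```

View pics/c5.png

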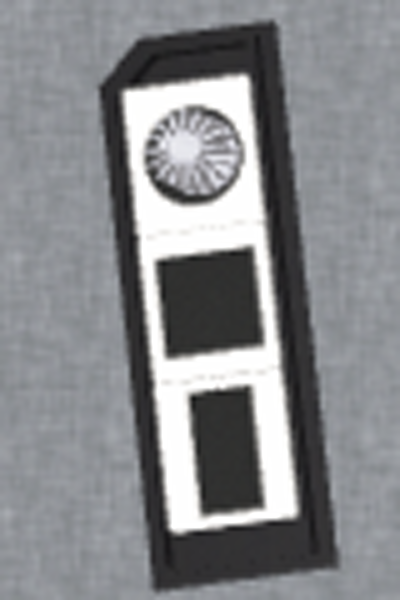

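The top crop shows the round sink in its well, disc centred at (195,152), with parallax consistent with standing upright. Now descend partway over the square sink and settle.

carry_out(
  moves=[
    {"offset": [0, -0.002, 0.02], "delta_rot": [0, 0, 0], "grip": 0.064},
    {"offset": [0, -0.002, 0.04], "delta_rot": [0, 0, 0], "grip": 0.064},
    {"offset": [0, -0.002, 0.04], "delta_rot": [0, 0, 0], "grip": 0.064},
    {"offset": [0, -0.002, 0.04], "delta_rot": [0, 0, 0], "grip": 0.064},
    {"offset": [0, -0.002, 0.04], "delta_rot": [0, 0, 0], "grip": 0.064},
    {"offset": [0, -0.002, 0.04], "delta_rot": [0, 0, 0], "grip": 0.064},
    {"offset": [0, -0.002, 0.04], "delta_rot": [0, 0, 0], "grip": 0.064},
    {"offset": [0, -0.002, 0.04], "delta_rot": [0, 0, 0], "grip": 0.064},
  ],
)

```text
t: 10.6
position: [0.447, 0.0618, 0.0222]
eef_rot: [3.141, 0.0, 2.371]
ft_force: [-0.1, 0.4, -0.1]
grip_width: 0.0643
finger_force: 0.0
```

```bash
python3 go.py .4458 .0616 -.0228 2.371;
```

```text
t 10.6 pos [0.447  0.0618 0.0222] rot [3.141 0.    2.371] j7 0.0 w 0.0643
off [0.0007, -0.0009, 0.045] rot [0.0, 0.0, -0.0]
```

carry_out(
  moves=[
    {"offset": [0.0007, -0.001, 0.025], "delta_rot": [0, 0, 0], "grip": 0.064},
    {"offset": [0.0007, -0.001, 0.045], "delta_rot": [0, 0, 0], "grip": 0.064},
    {"offset": [0.0007, -0.001, 0.045], "delta_rot": [0, 0, 0], "grip": 0.064},
    {"offset": [0.0007, -0.001, 0.045], "delta_rot": [0, 0, 0], "grip": 0.03},
    {"offset": [0.0007, -0.001, 0.045], "delta_rot": [0, 0, 0], "grip": 0.03},
    {"offset": [0.0007, -0.001, 0.045], "delta_rot": [0, 0, 0], "grip": 0.03},
    {"offset": [0.0007, -0.001, 0.045], "delta_rot": [0, 0, 0], "grip": 0.03},
    {"offset": [0.0007, -0.001, 0.045], "delta_rot": [0, 0, 0], "grip": 0.03},
  ],
)

```text
t: 11.6
position: [0.4464, 0.0618, -0.022]
eef_rot: [3.14, 0.001, 2.371]
ft_force: [-0.5, -0.2, 6.3]
grip_width: 0.0352
finger_force: 50.1
```

```bash
python3 go.py .504 .3223 .06 1.714;
```

```text
t 11.6 pos [ 0.4464  0.0618 -0.022 ] rot [3.140e+00 1.000e-03 2.371e+00] j7 -0.08 w 0.0352
off [0.14, 0.2272, -0.0818] rot [0.002, 0.001, 0.657]
```

carry_out(
  moves=[
    {"offset": [0, 0, -0.04], "delta_rot": [0, 0, 0], "grip": 0.03},
    {"offset": [0.015, 0.025, -0.08], "delta_rot": [0, 0, 0.1], "grip": 0.03},
    {"offset": [0.045, 0.073, -0.084], "delta_rot": [0, 0, 0.25], "grip": 0.03},
    {"offset": [0.073, 0.12, -0.084], "delta_rot": [0, 0, 0.4], "grip": 0.03},
    {"offset": [0.1, 0.165, -0.084], "delta_rot": [0, 0, 0.55], "grip": 0.03},
    {"offset": [0.125, 0.205, -0.084], "delta_rot": [0, 0, 0.657], "grip": 0.03},
    {"offset": [0.14, 0.2272, -0.084], "delta_rot": [0, 0, 0.657], "grip": 0.03},
    {"offset": [0.14, 0.2272, -0.084], "delta_rot": [0, 0, 0.657], "grip": 0.03},
  ],
)

```text
t: 12.6
position: [0.5026, 0.3251, 0.0611]
eef_rot: [3.141, -0.002, 1.718]
ft_force: [-0.5, -0.1, -1.0]
grip_width: 0.0349
finger_force: 49.9
```

```bash
python3 go.py .504 .3223 .035 1.714;
```

```text
t 12.6 pos [0.5026 0.3251 0.0611] rot [ 3.141e+00 -2.000e-03  1.718e+00] j7 -0.74 w 0.0349
off [-0.003, 0.001, 0.0261] rot [0.0, -0.002, 0.004]
```

Hover and settle before lowering.

carry_out(
  moves=[
    {"offset": [0, 0.001, 0.026], "delta_rot": [0, 0, 0], "grip": 0.03},
    {"offset": [0, 0.001, 0.026], "delta_rot": [0, 0, 0], "grip": 0.03},
    {"offset": [0, 0.001, 0.026], "delta_rot": [0, 0, 0], "grip": 0.03},
    {"offset": [0, 0.001, 0.026], "delta_rot": [0, 0, 0], "grip": 0.03},
    {"offset": [0, 0.001, 0.026], "delta_rot": [0, 0, 0], "grip": 0.03},
    {"offset": [0, 0.001, 0.026], "delta_rot": [0, 0, 0], "grip": 0.03},
    {"offset": [0, 0.001, 0.026], "delta_rot": [0, 0, 0], "grip": 0.03},
    {"offset": [0, 0.001, 0.026], "delta_rot": [0, 0, 0], "grip": 0.03},
  ],
)

```text
t: 13.6
position: [0.5045, 0.3223, 0.0351]
eef_rot: [3.142, -0.0, 1.714]
ft_force: [0.2, 0.1, -0.2]
grip_width: 0.0348
finger_force: 49.9
```

```bash
python3 go.py .504 .3223 -.0188 1.714;
```

```text
t 13.6 pos [0.5045 0.3223 0.0351] rot [ 3.142 -0.     1.714] j7 -0.75 w 0.0348
off [0.0001, -0.0005, 0.0539] rot [0.0, -0.0, -0.0]
```

carry_out(
  moves=[
    {"offset": [0, 0, 0.02], "delta_rot": [0, 0, 0], "grip": 0.03},
    {"offset": [0, 0, 0.04], "delta_rot": [0, 0, 0], "grip": 0.03},
    {"offset": [0, 0, 0.0535], "delta_rot": [0, 0, 0], "grip": 0.03},
    {"offset": [0, 0, 0.0535], "delta_rot": [0, 0, 0], "grip": 0.03},
    {"offset": [0, 0, 0.0535], "delta_rot": [0, 0, 0], "grip": 0.045},
    {"offset": [0, 0, 0.0535], "delta_rot": [0, 0, 0], "grip": 0.045},
    {"offset": [0, 0, 0.0535], "delta_rot": [0, 0, 0], "grip": 0.045},
    {"offset": [0, 0, 0.02], "delta_rot": [0, 0, 0], "grip": 0.045},
  ],
)

```text
t: 14.6
position: [0.5025, 0.3207, 0.0127]
eef_rot: [-3.136, 0.003, 1.714]
ft_force: [0.5, 0.3, 0.1]
grip_width: 0.045
finger_force: 0.0
```

```bash
python3 go.py .5608 .0822 .06 1.67
```

```text
t 14.6 pos [0.5025 0.3207 0.0127] rot [-3.136e+00  3.000e-03  1.714e+00] j7 -0.76 w 0.045
off [-0.2445, 0.0234, -0.0467] rot [-0.006, 0.003, 0.044]
```

carry_out(
  moves=[
    {"offset": [0, 0, -0.04], "delta_rot": [0, 0, 0], "grip": 0.045},
    {"offset": [-0.03, 0.003, -0.07], "delta_rot": [0, 0, 0.02], "grip": 0.045},
    {"offset": [-0.085, 0.008, -0.07], "delta_rot": [0, 0, 0.044], "grip": 0.045},
    {"offset": [-0.14, 0.013, -0.07], "delta_rot": [0, 0, 0.044], "grip": 0.045},
    {"offset": [-0.195, 0.018, -0.07], "delta_rot": [0, 0, 0.044], "grip": 0.045},
    {"offset": [-0.2445, 0.023, -0.05], "delta_rot": [0, 0, 0.044], "grip": 0.045},
    {"offset": [-0.2445, 0.023, -0.02], "delta_rot": [0, 0, 0.044], "grip": 0.045},
    {"offset": [-0.2445, 0.023, -0.02], "delta_rot": [0, 0, 0.044], "grip": 0.045},
  ],
)

```text
t: 15.6
position: [0.5602, 0.0825, 0.033]
eef_rot: [-3.136, 0.0, 1.669]
ft_force: [0.1, 0.6, -0.5]
grip_width: 0.045
finger_force: 0.0
```

```bash
python3 - <<'E'
from h import *
s=monitor.read_state();im=cams.capture('wrist');C=cam('wrist',s)
m=((im.min(2)>150)).astype(np.uint8);m=cv2.morphologyEx(m,cv2.MORPH_CLOSE,np.ones((15,15)));m[400:]=0
for c in blobs(m,500): print(rect(C,c,.028),c.reshape(-1,2).mean(0))
t=cams.capture('top');v=cams.capture('side')
cv2.imwrite('pics/c6.png',np.hstack([cv2.resize(t[190:310,140:220],(240,360),interpolation=cv2.INTER_CUBIC),cv2.resize(v[350:470,150:340],(540,360),interpolation=cv2.INTER_CUBIC)]))
E
python3 go.py .5608 .0822 -.019 1.67
```

```text
(array([0.66867242, 0.07656508]), (47.180999755859375, 46.714744567871094), np.float64(0.10209113189996755)) [529.21052632 308.75708502]
(array([0.56037708, 0.08649761]), (51.62569808959961, 19.99721908569336), np.float64(-1.4571218672797919)) [321.36466165 271.31578947]
t 15.75 pos [0.5627 0.0853 0.036 ] rot [ 3.140e+00 -1.000e-03  1.672e+00] j7 -0.4 w 0.0451
off [-0.0029, -0.0023, 0.055] rot [0.002, -0.001, 0.002]
```

View pics/c6.png

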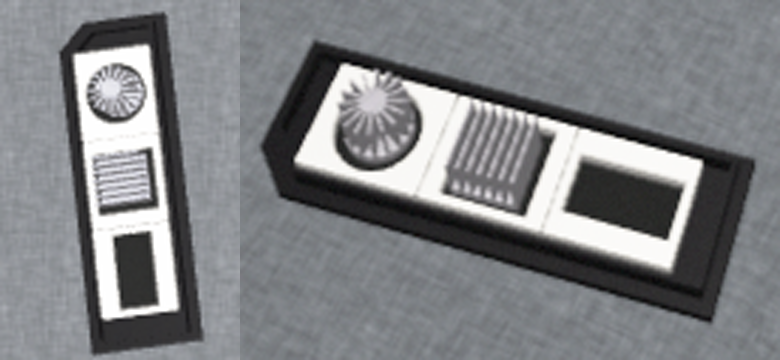

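Both views show the round and square sinks seated in their wells; the oblong well at (620,195) in the crop is still empty. Grip the oblong.

carry_out(
  moves=[
    {"offset": [-0.001, -0.001, 0.02], "delta_rot": [0, 0, 0], "grip": 0.045},
    {"offset": [-0.001, -0.001, 0.04], "delta_rot": [0, 0, 0], "grip": 0.045},
    {"offset": [-0.001, -0.001, 0.053], "delta_rot": [0, 0, 0], "grip": 0.045},
    {"offset": [-0.001, -0.001, 0.053], "delta_rot": [0, 0, 0], "grip": 0.045},
    {"offset": [-0.001, -0.001, 0.053], "delta_rot": [0, 0, 0], "grip": 0.015},
    {"offset": [-0.001, -0.001, 0.053], "delta_rot": [0, 0, 0], "grip": 0.015},
    {"offset": [-0.001, -0.001, 0.053], "delta_rot": [0, 0, 0], "grip": 0.015},
    {"offset": [-0.001, -0.001, 0.053], "delta_rot": [0, 0, 0], "grip": 0.015},
  ],
)

```text
t: 16.75
position: [0.5622, 0.0829, -0.0169]
eef_rot: [3.139, -0.0, 1.67]
ft_force: [-0.9, -0.0, 6.2]
grip_width: 0.0185
finger_force: 50.2
```

```bash
python3 go.py .4376 .3127 .06 3.285;
```

```text
t 16.75 pos [ 0.5622  0.0829 -0.0169] rot [ 3.139 -0.     1.67 ] j7 -0.44 w 0.0185
off [0.2411, -0.101, -0.077] rot [0.002, 0.001, -1.615]
```

carry_out(
  moves=[
    {"offset": [0, 0, -0.04], "delta_rot": [0, 0, 0], "grip": 0.015},
    {"offset": [0.025, -0.01, -0.08], "delta_rot": [0, 0, -0.18], "grip": 0.015},
    {"offset": [0.06, -0.025, -0.08], "delta_rot": [0, 0, -0.36], "grip": 0.015},
    {"offset": [0.095, -0.04, -0.08], "delta_rot": [0, 0, -0.54], "grip": 0.015},
    {"offset": [0.13, -0.055, -0.08], "delta_rot": [0, 0, -0.72], "grip": 0.015},
    {"offset": [0.165, -0.07, -0.08], "delta_rot": [0, 0, -0.9], "grip": 0.015},
    {"offset": [0.2, -0.084, -0.08], "delta_rot": [0, 0, -1.08], "grip": 0.015},
    {"offset": [0.23, -0.097, -0.08], "delta_rot": [0, 0, -1.26], "grip": 0.015},
  ],
)

```text
t: 17.75
position: [0.4411, 0.3027, 0.062]
eef_rot: [-3.142, -0.0, 2.936]
ft_force: [0.7, 0.7, -0.8]
grip_width: 0.0182
finger_force: 49.5
```

```bash
python3 go.py .4376 .3127 .05 3.285;
```

```text
t 17.75 pos [0.4411 0.3027 0.062 ] rot [-3.142 -0.     2.936] j7 0.14 w 0.0182
off [0.0055, 0.009, 0.012] rot [-0.0, -0.0, -0.349]
```

carry_out(
  moves=[
    {"offset": [0.005, 0.009, 0.012], "delta_rot": [0, 0, -0.18], "grip": 0.015},
    {"offset": [0.0055, 0.009, 0.012], "delta_rot": [0, 0, -0.35], "grip": 0.015},
    {"offset": [0.0055, 0.009, 0.022], "delta_rot": [0, 0, -0.35], "grip": 0.015},
    {"offset": [0.0055, 0.009, 0.022], "delta_rot": [0, 0, -0.35], "grip": 0.015},
    {"offset": [0.0055, 0.009, 0.022], "delta_rot": [0, 0, -0.35], "grip": 0.015},
    {"offset": [0.0055, 0.009, 0.022], "delta_rot": [0, 0, -0.35], "grip": 0.015},
    {"offset": [0.0055, 0.009, 0.022], "delta_rot": [0, 0, -0.35], "grip": 0.015},
    {"offset": [0.0055, 0.009, 0.022], "delta_rot": [0, 0, -0.35], "grip": 0.015},
  ],
)

```text
t: 18.75
position: [0.4386, 0.3118, 0.0402]
eef_rot: [3.141, 0.0, -3.004]
ft_force: [-1.2, -0.6, -0.5]
grip_width: 0.0184
finger_force: 49.5
```

```bash
python3 go.py .4376 .3127 -.0145 3.285;python3 - <<'E'
from h import *
v=cams.capture('side');b=cams.capture('wrist')
cv2.imwrite('pics/c7.png',np.hstack([cv2.resize(v[330:470,180:350],(437,360),interpolation=cv2.INTER_CUBIC),cv2.resize(b[180:480,180:446],(320,360))]))
E
```

```text
t 18.75 pos [0.4386 0.3118 0.0402] rot [ 3.141  0.    -3.004] j7 0.37 w 0.0184
off [0.0008, 0.0011, 0.0547] rot [0.0, 0.0, -0.005]
```

View pics/c7.png

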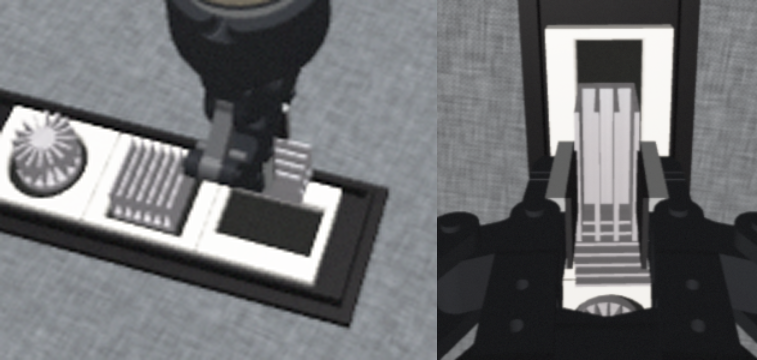

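The oblong sink lines up with its well: the sink spans 577–638 and the well 575–642 in the wrist crop. Lower and release.

carry_out(
  moves=[
    {"offset": [0.0008, 0.001, 0.02], "delta_rot": [0, 0, 0], "grip": 0.015},
    {"offset": [0.0008, 0.001, 0.04], "delta_rot": [0, 0, 0], "grip": 0.015},
    {"offset": [0.0008, 0.001, 0.054], "delta_rot": [0, 0, 0], "grip": 0.015},
    {"offset": [0.0008, 0.001, 0.0545], "delta_rot": [0, 0, 0], "grip": 0.015},
    {"offset": [0.0008, 0.001, 0.0545], "delta_rot": [0, 0, 0], "grip": 0.03},
    {"offset": [0.0008, 0.001, 0.0545], "delta_rot": [0, 0, 0], "grip": 0.03},
    {"offset": [0.0008, 0.001, 0.02], "delta_rot": [0, 0, 0], "grip": 0.03},
    {"offset": [0.0008, 0.001, -0.03], "delta_rot": [0, 0, 0], "grip": 0.03},
  ],
)

```text
t: 19.85
position: [0.4366, 0.3116, 0.0694]
eef_rot: [-3.14, -0.004, -3.003]
ft_force: [1.4, 0.5, -0.3]
grip_width: 0.0298
finger_force: 0.0
```

```bash
python3 go.py .47 .05 .12 3.0 .4767 -.351 .09 2.868
```

```text
t 19.85 pos [0.4366 0.3116 0.0694] rot [-3.14  -0.004 -3.003] j7 0.41 w 0.0298
off [0.0033, -0.2638, -0.0501] rot [-0.002, -0.004, 0.28]
off [0.0518, -0.6619, -0.0193] rot [-0.002, -0.003, 0.412]
```

carry_out(
  moves=[
    {"offset": [0, -0.04, -0.04], "delta_rot": [0, 0, 0], "grip": 0.04},
    {"offset": [0.005, -0.1, -0.05], "delta_rot": [0, 0, 0.05], "grip": 0.04},
    {"offset": [0.012, -0.16, -0.05], "delta_rot": [0, 0, 0.1], "grip": 0.04},
    {"offset": [0.017, -0.22, -0.05], "delta_rot": [0, 0, 0.15], "grip": 0.04},
    {"offset": [0.022, -0.28, -0.05], "delta_rot": [0, 0, 0.2], "grip": 0.04},
    {"offset": [0.027, -0.34, -0.05], "delta_rot": [0, 0, 0.25], "grip": 0.04},
    {"offset": [0.032, -0.4, -0.05], "delta_rot": [0, 0, 0.3], "grip": 0.04},
    {"offset": [0.037, -0.46, -0.05], "delta_rot": [0, 0, 0.35], "grip": 0.04},
  ],
)

```text
t: 20.85
position: [0.4643, -0.1501, 0.1199]
eef_rot: [3.141, 0.0, 2.928]
ft_force: [1.1, 0.7, -0.2]
grip_width: 0.0398
finger_force: 0.0
```

```bash
python3 go.py .4767 -.351 .07 2.868
```

```text
t 20.85 pos [ 0.4643 -0.1501  0.1199] rot [3.141 0.    2.928] j7 1.05 w 0.0398
off [-0.0546, -0.1938, 0.0498] rot [0.001, 0.0, 0.06]
```

carry_out(
  moves=[
    {"offset": [-0.015, -0.055, 0.01], "delta_rot": [0, 0, 0.02], "grip": 0.04},
    {"offset": [-0.03, -0.11, 0.02], "delta_rot": [0, 0, 0.04], "grip": 0.04},
    {"offset": [-0.045, -0.16, 0.035], "delta_rot": [0, 0, 0.06], "grip": 0.04},
    {"offset": [-0.0546, -0.194, 0.04], "delta_rot": [0, 0, 0.06], "grip": 0.04},
    {"offset": [-0.0546, -0.194, 0.04], "delta_rot": [0, 0, 0.06], "grip": 0.04},
    {"offset": [-0.0546, -0.194, 0.04], "delta_rot": [0, 0, 0.06], "grip": 0.04},
    {"offset": [-0.0546, -0.194, 0.04], "delta_rot": [0, 0, 0.06], "grip": 0.04},
    {"offset": [-0.0546, -0.194, 0.04], "delta_rot": [0, 0, 0.06], "grip": 0.04},
  ],
)

```text
t: 21.85
position: [0.4773, -0.348, 0.0805]
eef_rot: [3.141, 0.0, 2.872]
ft_force: [-0.6, -0.0, 0.2]
grip_width: 0.0401
finger_force: 0.0
```

```bash
python3 - <<'E'
from h import *
s=monitor.read_state();im=cams.capture('wrist');C=cam('wrist',s);K=C
print(s['position'],s['eef_rot'])
w=cv2.morphologyEx((im.min(2)>190).astype(np.uint8),cv2.MORPH_OPEN,np.ones((5,5)))
for c in blobs(w,2000): print('cov',rect(C,c,.039),c.reshape(-1,2).mean(0))
p=proj(C,[[.4767,-.351,.061]]);print(p)
t=cams.capture('top');v=cams.capture('side')
cv2.imwrite('pics/c8.png',np.hstack([cv2.resize(t[190:310,140:220],(200,300),interpolation=cv2.INTER_CUBIC),cv2.resize(v[360:460,160:340],(300,167),interpolation=cv2.INTER_CUBIC) if 0 else cv2.copyMakeBorder(cv2.resize(v[360:460,160:340],(360,200),interpolation=cv2.INTER_CUBIC),0,100,0,0,0),cv2.resize(im,(240,300)) if 0 else cv2.resize(im[:,120:520],(240,300))]))
E
python3 go.py .4767 -.351 .005 2.868
```

```text
[ 0.47733161 -0.34804628  0.08046988] [3.14145107e+00 3.31646387e-04 2.87207926e+00]
cov (array([ 0.47607098, -0.35149664]), (244.6467742919922, 78.41461944580078), np.float64(-0.27094335140193593)) [313.46554935 211.79050279]
[[314.76973426 268.90281768]]
t 22.0 pos [ 0.4771 -0.3488  0.0803] rot [-3.141  0.     2.871] j7 1.33 w 0.04
off [-0.0002, -0.0022, 0.0753] rot [-0.0, 0.0, 0.003]
```

View pics/c8.png

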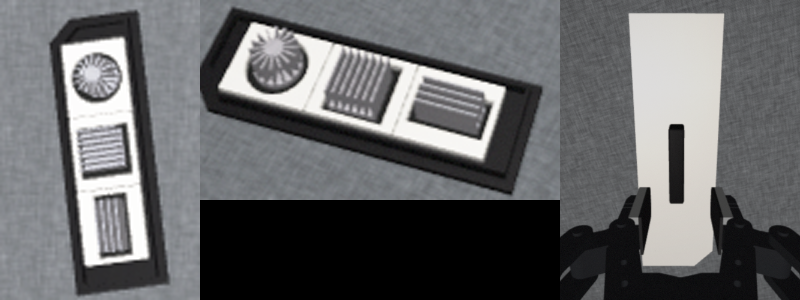

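All three sinks are seated. In the wrist view the cover's cut corner is at lower right (700,260), which is cover +x+y as expected, with the rib centred at (677,165). Cover centre (0.476,-0.352), yaw -0.271. Grip the rib.

carry_out(
  grip_force=100,
  moves=[
    {"offset": [0, -0.003, 0.03], "delta_rot": [0, 0, 0.003], "grip": 0.04},
    {"offset": [0, -0.003, 0.055], "delta_rot": [0, 0, 0.003], "grip": 0.04},
    {"offset": [0, -0.003, 0.07], "delta_rot": [0, 0, 0.003], "grip": 0.04},
    {"offset": [0, -0.003, 0.07], "delta_rot": [0, 0, 0.003], "grip": 0.04},
    {"offset": [0, -0.003, 0.07], "delta_rot": [0, 0, 0.003], "grip": 0.008},
    {"offset": [0, -0.003, 0.07], "delta_rot": [0, 0, 0.003], "grip": 0.008},
    {"offset": [0, -0.003, 0.07], "delta_rot": [0, 0, 0.003], "grip": 0.008},
    {"offset": [0, -0.003, 0.07], "delta_rot": [0, 0, 0.003], "grip": 0.008},
  ],
)

```text
t: 23.0
position: [0.4771, -0.3523, 0.0115]
eef_rot: [-3.141, 0.002, 2.867]
ft_force: [-1.0, 0.9, 6.0]
grip_width: 0.0116
finger_force: 99.5
```

```bash
python3 go.py .4767 -.351 .1 2.868
```

```text
t 23.0 pos [ 0.4771 -0.3523  0.0115] rot [-3.141e+00  2.000e-03  2.867e+00] j7 1.26 w 0.0116
off [0.0006, 0.0011, -0.0886] rot [-0.001, 0.002, -0.001]
```

carry_out(
  moves=[
    {"offset": [0, 0, -0.015], "delta_rot": [0, 0, 0], "grip": 0.008},
    {"offset": [0, 0, -0.03], "delta_rot": [0, 0, 0], "grip": 0.008},
    {"offset": [0, 0, -0.05], "delta_rot": [0, 0, 0], "grip": 0.008},
    {"offset": [0, 0, -0.07], "delta_rot": [0, 0, 0], "grip": 0.008},
    {"offset": [0, 0, -0.09], "delta_rot": [0, 0, 0], "grip": 0.008},
    {"offset": [0, 0, -0.1], "delta_rot": [0, 0, 0], "grip": 0.008},
    {"offset": [0, 0, -0.1], "delta_rot": [0, 0, 0], "grip": 0.008},
    {"offset": [0, 0, -0.1], "delta_rot": [0, 0, 0], "grip": 0.008},
  ],
)

```text
t: 24.0
position: [0.4754, -0.352, 0.1093]
eef_rot: [3.141, -0.002, 2.867]
ft_force: [-0.6, 0.5, -1.7]
grip_width: 0.011
finger_force: 98.7
```

```bash
python3 go.py .4767 -.351 .1 2.868 .503 .322 .11 3.285;python3 - <<'E'
from h import *
s=monitor.read_state();print(s['ft_force'],s['torque'],s['grip_width'])
v=cams.capture('side');cv2.imwrite('pics/c9.png',v[40:280,280:600])
E
```

```text
t 24.0 pos [ 0.4754 -0.352   0.1093] rot [ 3.141e+00 -2.000e-03  2.867e+00] j7 1.36 w 0.011
off [-0.001, 0.0013, 0.0093] rot [0.0, -0.002, -0.001]
off [0.1564, 0.6562, -0.0003] rot [0.001, -0.002, -0.418]
[-0.59669095  0.53666543 -1.71277482] [ 0.02260858 -0.07002421  0.050319  ] 0.01096192364057499
```

View pics/c9.png

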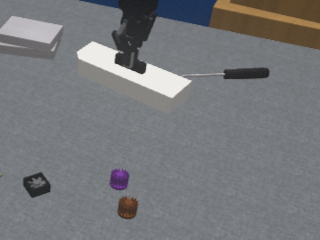

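The side view shows the cover lifted level. Carry it over.

carry_out(
  moves=[
    {"offset": [0.008, 0.03, 0], "delta_rot": [0, 0, -0.02], "grip": 0.008},
    {"offset": [0.018, 0.075, 0], "delta_rot": [0, 0, -0.05], "grip": 0.008},
    {"offset": [0.029, 0.12, 0], "delta_rot": [0, 0, -0.08], "grip": 0.008},
    {"offset": [0.04, 0.168, 0], "delta_rot": [0, 0, -0.11], "grip": 0.008},
    {"offset": [0.051, 0.215, 0], "delta_rot": [0, 0, -0.14], "grip": 0.008},
    {"offset": [0.063, 0.263, 0], "delta_rot": [0, 0, -0.17], "grip": 0.008},
    {"offset": [0.074, 0.311, 0], "delta_rot": [0, 0, -0.2], "grip": 0.008},
    {"offset": [0.085, 0.358, 0], "delta_rot": [0, 0, -0.23], "grip": 0.008},
  ],
)

```text
t: 25.05
position: [0.4911, 0.017, 0.1096]
eef_rot: [3.141, -0.001, 3.098]
ft_force: [1.0, -0.0, -2.1]
grip_width: 0.0112
finger_force: 98.6
```

```bash
python3 go.py .5045 .322 .11 3.285
```

```text
t 25.05 pos [0.4911 0.017  0.1096] rot [ 3.141e+00 -1.000e-03  3.098e+00] j7 0.84 w 0.0112
off [-0.0001, 0.3053, -0.0004] rot [0.0, -0.001, -0.187]
```

carry_out(
  moves=[
    {"offset": [0, 0.05, 0], "delta_rot": [0, 0, -0.03], "grip": 0.008},
    {"offset": [0, 0.1, 0], "delta_rot": [0, 0, -0.06], "grip": 0.008},
    {"offset": [0, 0.15, 0], "delta_rot": [0, 0, -0.09], "grip": 0.008},
    {"offset": [0, 0.2, 0], "delta_rot": [0, 0, -0.12], "grip": 0.008},
    {"offset": [0, 0.245, 0], "delta_rot": [0, 0, -0.15], "grip": 0.008},
    {"offset": [0, 0.28, 0], "delta_rot": [0, 0, -0.187], "grip": 0.008},
    {"offset": [0, 0.305, 0], "delta_rot": [0, 0, -0.187], "grip": 0.008},
    {"offset": [0, 0.305, 0], "delta_rot": [0, 0, -0.187], "grip": 0.008},
  ],
)

```text
t: 26.05
position: [0.5036, 0.3229, 0.1095]
eef_rot: [3.14, -0.001, -2.995]
ft_force: [-0.8, -1.2, -1.6]
grip_width: 0.0116
finger_force: 98.6
```

```bash
python3 go.py .5045 .322 .055 3.285
```

```text
t 26.05 pos [0.5036 0.3229 0.1095] rot [ 3.140e+00 -1.000e-03 -2.995e+00] j7 0.56 w 0.0116
off [-0.0008, -0.0011, 0.0545] rot [0.002, -0.001, 0.003]
```

carry_out(
  moves=[
    {"offset": [0, 0, 0.02], "delta_rot": [0, 0, 0], "grip": 0.008},
    {"offset": [0, 0, 0.04], "delta_rot": [0, 0, 0], "grip": 0.008},
    {"offset": [0, 0, 0.055], "delta_rot": [0, 0, 0], "grip": 0.008},
    {"offset": [0, 0, 0.055], "delta_rot": [0, 0, 0], "grip": 0.008},
    {"offset": [0, 0, 0.055], "delta_rot": [0, 0, 0], "grip": 0.008},
    {"offset": [0, 0, 0.055], "delta_rot": [0, 0, 0], "grip": 0.008},
    {"offset": [0, 0, 0.055], "delta_rot": [0, 0, 0], "grip": 0.008},
    {"offset": [0, 0, 0.055], "delta_rot": [0, 0, 0], "grip": 0.008},
  ],
)

```text
t: 27.05
position: [0.5052, 0.3203, 0.0554]
eef_rot: [3.141, 0.001, -2.999]
ft_force: [0.3, 0.3, -1.2]
grip_width: 0.0113
finger_force: 98.6
```

```bash
python3 go.py .5045 .322 .0175 3.285; python3 - <<'E'
from h import *
s=monitor.read_state();im=cams.capture('wrist');C=cam('wrist',s)
zt=s['position'][2]-.0115+.039
w=cv2.morphologyEx((im.min(2)>170).astype(np.uint8),cv2.MORPH_OPEN,np.ones((5,5)))
for c in blobs(w,2000): print('cov',zt,rect(C,c,zt),c.reshape(-1,2).mean(0))
t=cams.capture('top');v=cams.capture('side')
cv2.imwrite('pics/c10.png',np.hstack([cv2.resize(im,(400,300)),cv2.resize(v[300:480,130:370],(400,300),interpolation=cv2.INTER_CUBIC)]))
cv2.imwrite('pics/t10.png',t)
E
```

```text
t 27.05 pos [0.5052 0.3203 0.0554] rot [ 3.141e+00  1.000e-03 -2.999e+00] j7 0.51 w 0.0113
off [0.0005, 0.0018, 0.0379] rot [0.0, 0.001, -0.001]
cov 0.08292739572061872 (array([0.46193561, 0.3138721 ]), (141.64146423339844, 78.79589080810547), np.float64(0.1427621457640873)) [320.29557389 181.95123781]
```

View pics/c10.png

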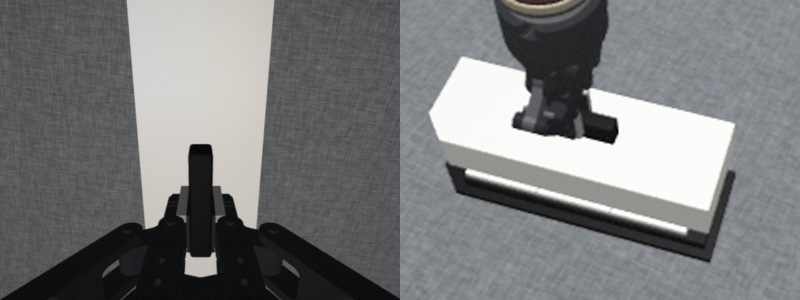

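The cover is held aligned above the case, cut corner at left in the side view (440,110). It's 2 mm off to -y, so correct that while lowering.

carry_out(
  moves=[
    {"offset": [0.0003, 0.002, 0.0], "delta_rot": [0, 0, 0], "grip": 0.008},
    {"offset": [0.0003, 0.002, 0.01], "delta_rot": [0, 0, 0], "grip": 0.008},
    {"offset": [0.0003, 0.002, 0.018], "delta_rot": [0, 0, 0], "grip": 0.008},
    {"offset": [0.0003, 0.002, 0.023], "delta_rot": [0, 0, 0], "grip": 0.008},
    {"offset": [0.0003, 0.002, 0.027], "delta_rot": [0, 0, 0], "grip": 0.008},
    {"offset": [0.0003, 0.002, 0.03], "delta_rot": [0, 0, 0], "grip": 0.008},
    {"offset": [0.0003, 0.002, 0.033], "delta_rot": [0, 0, 0], "grip": 0.008},
    {"offset": [0.0003, 0.002, 0.033], "delta_rot": [0, 0, 0], "grip": 0.008},
  ],
)

```text
t: 28.2
position: [0.5044, 0.322, 0.0219]
eef_rot: [-3.141, -0.0, -2.999]
ft_force: [-0.3, 0.2, -1.4]
grip_width: 0.0116
finger_force: 98.6
```

```bash
python3 go.py .5045 .322 .0175 3.285
```

```text
t 28.2 pos [0.5044 0.322  0.0219] rot [-3.141 -0.    -2.999] j7 0.47 w 0.0116
off [-0.0001, -0.0001, 0.0044] rot [-0.0, -0.0, -0.001]
```

No contact force, and the skirt is past the rim. Finish lowering, release and rise.

carry_out(
  moves=[
    {"offset": [0, 0, 0.002], "delta_rot": [0, 0, 0], "grip": 0.008},
    {"offset": [0, 0, 0.004], "delta_rot": [0, 0, 0], "grip": 0.008},
    {"offset": [0, 0, 0.005], "delta_rot": [0, 0, 0], "grip": 0.008},
    {"offset": [0, 0, 0.005], "delta_rot": [0, 0, 0], "grip": 0.03},
    {"offset": [0, 0, 0.005], "delta_rot": [0, 0, 0], "grip": 0.04},
    {"offset": [0, 0, 0.005], "delta_rot": [0, 0, 0], "grip": 0.04},
    {"offset": [0, 0, -0.03], "delta_rot": [0, 0, 0], "grip": 0.04},
    {"offset": [0, 0, -0.08], "delta_rot": [0, 0, 0], "grip": 0.04},
  ],
)

```text
t: 29.2
position: [0.5037, 0.3212, 0.1016]
eef_rot: [-3.14, -0.003, -2.999]
ft_force: [0.6, 0.3, 0.1]
grip_width: 0.0402
finger_force: 0.0
```

```bash
python3 go.py .5 .05 .16 3.285
```

```text
t 29.2 pos [0.5037 0.3212 0.1016] rot [-3.140e+00 -3.000e-03 -2.999e+00] j7 0.55 w 0.0402
off [0.0424, -0.268, -0.0578] rot [-0.002, -0.003, -0.001]
```

carry_out(
  moves=[
    {"offset": [0, 0, -0.05], "delta_rot": [0, 0, 0], "grip": 0.04},
    {"offset": [0, -0.05, -0.06], "delta_rot": [0, 0, 0], "grip": 0.04},
    {"offset": [0, -0.1, -0.06], "delta_rot": [0, 0, 0], "grip": 0.04},
    {"offset": [0, -0.15, -0.06], "delta_rot": [0, 0, 0], "grip": 0.04},
    {"offset": [0, -0.2, -0.06], "delta_rot": [0, 0, 0], "grip": 0.04},
    {"offset": [0, -0.25, -0.06], "delta_rot": [0, 0, 0], "grip": 0.04},
    {"offset": [0, -0.28, -0.06], "delta_rot": [0, 0, 0], "grip": 0.04},
    {"offset": [0, -0.28, -0.06], "delta_rot": [0, 0, 0], "grip": 0.04},
  ],
)

```text
t: 30.2
position: [0.5446, 0.0413, 0.1615]
eef_rot: [-3.14, -0.001, -3.006]
ft_force: [0.1, 0.1, 0.2]
grip_width: 0.0402
finger_force: 0.0
```

```bash
python3 - <<'E'
from h import *
t=cams.capture('top');v=cams.capture('side');C=cam('top')
w=np.zeros(t.shape[:2],np.uint8);w[180:320,140:225]=t[180:320,140:225].min(2)>200
w=cv2.morphologyEx(w,cv2.MORPH_CLOSE,np.ones((3,3)))
for c in blobs(w,500): print(rect(C,c,.045))
k=np.zeros_like(w);k[210:290,165:205]=t[210:290,165:205].max(2)<75
for c in blobs(k,50): print('rib',rect(C,c,.067))
cv2.imwrite('pics/c11.png',np.hstack([cv2.resize(t[180:320,130:230],(286,400),interpolation=cv2.INTER_CUBIC),cv2.resize(v[320:480,130:335],(512,400),interpolation=cv2.INTER_CUBIC)]))
E
```

```text
(array([0.50430814, 0.32073151]), (247.66505432128906, 80.46710968017578), np.float64(0.1428852170959627))
rib (array([0.50416229, 0.31832645]), (67.13133239746094, 15.883060455322266), np.float64(0.14501453090077865))
```

View pics/c11.png

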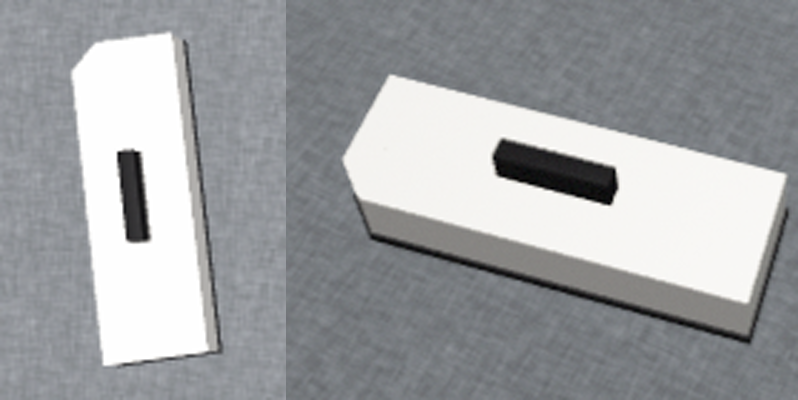

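The cover sits level on the flange with a thin, even dark flange line all round. The cut corners match at upper left, yaw is 0.143, the centre is within 2 mm and the arm is clear. Hand in.

```bash
python3 -c "
from bench import ticket
print(ticket.finish_job())"
```

```text
the job is handed in; nothing more can be done
None
```

I packed all three heat sinks in their own wells, closed the cover on the case with the cut corners together, and handed the job in at about 30 s; the hand-in call gave no verdict, but my last camera check showed the cover level and within 2 mm of the case centre.

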